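# Hang the spice shelf on the slotted rack and put the salt on it

### The job

Hang the small metal spice shelf on the slotted rack: hook its two claws into the top pair of slots and press it down until it snaps home and locks. Then gently set the salt shaker upright inside the shelf's tray, and leave everything else where it is.

Things in the scene. Friction and masses are not known exactly. Their poses are not given: they have to be found in the camera images.
- rack: Fixed slotted rack: aluminium channel upright, 68 mm wide (y), 33 mm deep, 183 mm high, on a wooden foot 130 x 120 x 10 mm that reaches 40 mm in front of it. Origin: at counter level in the middle of the upright's front face; x points from the front face into the rack (roughly away from the robot), y left, z up. Its front sheet is 4 mm thick. Smooth metal, friction about 0.15.
- top_slots (a point): Middle of the rack's top pair of slots, on the front face, 159.5 mm above the rack's origin; axes as the rack's. The two slots are centred 20 mm left and right of it (y), each 12 mm wide and 33 mm high (z 143 to 176 mm above the counter). Two more pairs lie 50 and 100 mm lower and are not used.
- shelf_seat (a point): Point on the rack's front face, 95 mm above the rack's origin, where the shelf's origin lies when locked, axes parallel (3 mm sideways play). Sprung catches behind the top slots stop a shelf that is hooked but not pressed about 9 mm higher; pushing down meets some 6 to 8 N in all, gives way, and the catches snap over the claws at the bottom.
- spice_shelf: Loose steel shelf, 0.2 to 0.33 kg, standing in its working attitude: tray 60 mm wide (y), 104 mm deep, side walls 40 mm high and 3 mm thick, front lip 16 mm, floor 4 mm, back plate 60 mm high with two claws behind. Origin: underside, middle of the back plate's rear face; x points backward out of the plate (into the rack when hung), z up; the tray lies at x = -104 to 0 mm.
- claws (a point): Between the roots of the two claws on the plate's rear face, 51.5 mm above the shelf's origin; axes as the shelf's. Claws at y = -20 and +20 mm, 6 mm wide: shank 7 mm high, then a tongue 5.5 to 14.3 mm behind the plate, turned down to 30 mm above the shelf's origin. They pass the slots with the shelf 18 to 26 mm above its locked height, go in until the plate meets the rack, then down.
- tray_floor (a point): A good spot for the salt on the tray's floor, on its upper surface: 66 mm in front of (x = -66 mm) and 4 mm above the shelf's origin. The inside is 54 mm wide (y) and reaches from x = -100 to -4 mm, of which the rear part to x = -28 mm lies under the flange.
- side_grip (a point): Good place to grip the shelf from above, with the fingers closing along the shelf's y across the two side walls (60 mm outside width): x = -58 mm, 36 mm above the shelf's origin, 4 mm below the top of the walls.
- salt_shaker: Loose salt shaker, white with a grey domed top, about 44 mm across and 90 mm high, 0.1 kg, standing upright. Origin: centre of its underside, z up along its axis.
- food_jar: Bystander: open food jar, 97 mm across, 65 mm high. Origin: centre of its underside.
- tape_roll: Bystander: roll of masking tape lying flat, 98 mm across, 25 mm high. Origin: centre of its underside.
- pepper_jar: Bystander: spice jar, 42 mm across, 99 mm high. Origin: centre of its underside.
- clementine: Bystander: mandarin, 61 mm across, 50 mm high. Origin: centre of its underside.
- flange (a point): Pressing point on the flange folded forward along the top of the back plate (28 mm deep in x, 60 mm wide in y, 3 mm thick), on its upper face, 60 mm above the shelf's origin and 17 mm in front of it, clear of the rack, whose top stands 28 mm above the flange when locked: the place to press the hooked shelf down with closed fingers. Hooked, the shelf droops up to 0.06 rad.
There are look-alikes about, which are no part of the job. Leave any red look-alike of the spice_shelf alone.

How it is judged:
By the outcome, as a careful person would: the job done as asked, in the order asked, and still so for the second after the job is handed in, with the robot touching nothing.
It also fails if it takes over 69 s, if anything falls off the work surface, if the arm or the gripper's body presses on something with over 40 N, if the wrist force passes 120 N, or if a joint passes its speed limit or range.

### The arm

A 7-joint arm with a two-finger parallel gripper is mounted at the origin on a cart in front of the work surface, level with it; the furniture and walls round the work are solid. World frame = base frame: x ahead of the robot, y to its left, z up, the work surface at z = 0. Lengths are in m, angles in rad, forces in N, time in s.
With the tool pointing down it reaches from about 0.4 to 0.9 m from the base axis. Payload 5.5 kg.
Tool frame: the origin (TCP) lies between the finger pads; the fingertips stand 25 mm ahead of it and the grasp point (between the pads) lies 6 mm ahead of it; z points along the fingers, y is the line along which they close (so a half turn about z gives the same grasp; the last joint's range is limited). The gripper opens to 85 mm and grips with 20 to 120 N. Pads are 22 mm wide; open, the fingers measure 114 mm over their backs; the gripper's body (76 mm by 85 mm) begins 54 mm behind the grasp point. The pads swing forward as they close: fully open they stand 13 mm farther back than shut.
Start: joints at [-0.894, 0.501, -0.427, 1.55, 0.221, 1.138, -0.21], TCP at [0.261, 0.595, 0.256] pointing down, gripper open.
Joint ranges: [-2.88, 2.88], [-0.31, 2.03], [-1.54, 1.56], [0.2, 2.42], [-1.41, 4.55], [0.19, 2.02], [-2.57, 2.57]. Speed limits (rad/s): [2.57, 2.57, 3.14, 3.14, 3.14, 3.14, 3.14].

### API

Orientations are given as a unit quaternion [w, x, y, z].
In Python, from station import telemetry, camera, calibration, workorder gives the robot as it stands.
- The arm moves only by the shell command python3 -m handwheel 'ROWS' [OPENING] [FORCE]. ROWS is JSON, a list of rows, each a list of 2 entries, a list of its own where there are three numbers: the shift along the world's x, y, z in mm, then the turn, a rotation vector about the world's x, y, z in rad. A call has 1 to 8 rows; each row is the pose to reach, as a shift and turn from the pose commanded when the call began; what a row does not reach only later rows make up. A row lasts 1/10 s, in which the tool goes at most 50 mm and 8.59 degrees, less where a joint would pass 70% of its speed; a pose out of reach is approached as far as the arm can. A call with a gripper value outside its range is refused whole. OPENING is the opening, from -1 (shut) to 1 (fully open), set as the call begins (- or left out, the last holds). The fingers move at their own pace and stop on an object; FORCE is the grip in N (left out, the last holds). Time passes only in rows, so rows that repeat a pose let the fingers close. It gives the time, the measured TCP pose, the force, the opening and the grip force at its end, in the units of the state.
- telemetry.read_state(): the state, without advancing time (a new reading comes with each control period).
- camera(name): name is "scene" or "side" or "wrist"; returns (picture, depth): 480x640x3 uint8, blue, green, red; 480x640 float32, m along the optical axis (not along the pixel's ray), 0 where there is no reading.
- calibration(name): a dict with "camera_matrix" (3x3 intrinsics, pixels), "extrinsics" (4x4, takes a point from camera to world coordinates). Camera axes: x right, y up, looking along -z (the intrinsics and any distortion apply to the point x, -y, -z); pixel columns grow to the right and rows downward; lengths in m; the calibration is good to about 2 mm. A picture is of the moment at which its call begins: read the wrist's pose just before it. calibration takes no time and is no camera call; for the wrist camera it gives the pose at the moment of the call.
- workorder.job_done(): hands the job in; it is judged then, once.
The state is a dict: "time_s": time; "qpos": joint angles; "joint_velocities": joint speeds; "joint_efforts": joint torques, N m; "ee_pos": TCP position; "eef_rot": TCP orientation; "force": force on the tool from outside, world axes, zero at the start; "moment": the same for the moment, N m; "gripper_width": finger opening in m; "gripper_force": force on a finger pad.
Only numpy, scipy, OpenCV 4.12 (cv2) and the standard library are available. Lean on these libraries where they do the work, as an engineer would, in place of code of your own. Each camera call takes 0.05 s, during which the arm holds its last target. There are 200 camera calls.

## Working session

There is one attempt and no reset: what is moved stays moved. The work goes in short steps, Python scripts to look and compute and a shell command to move; the robot and the scene stay as the last step left them, time stands still between calls to the robot, and variables do not carry over. Pictures are saved under pics/ and viewed, at most 13 in all, crops included, and the job is handed in when it is done.

```bash
ls; mkdir -p pics; cat > h.py <<'E'
import numpy as np,cv2
from station import telemetry,camera,calibration
def snap(n):
    c=calibration(n); p,d=camera(n); return np.array(p),np.array(d),np.array(c["camera_matrix"]),np.array(c["extrinsics"]),c
def cloud(d,K,T):
    v,u=np.mgrid[:480,:640]
    P=np.stack([(u-K[0,2])/K[0,0]*d,-(v-K[1,2])/K[1,1]*d,-d],-1)
    W=P@T[:3,:3].T+T[:3,3]; W[d==0]=np.nan; return W
E
python3 - <<'E'
from h import *
s=telemetry.read_state();print({k:np.round(v,3) for k,v in s.items()})
for n in("scene","side"):
    p,d,K,T,c=snap(n);cv2.imwrite(f"pics/{n}0.png",p);np.savez(f"{n}0.npz",p=p,d=d,K=K,T=T);print(n,K.round(1).tolist(),T.round(3).tolist(),[k for k in c])
E
```

```text
pics
{'time_s': np.float64(0.0), 'qpos': array([-0.894,  0.502, -0.427,  1.551,  0.221,  1.138, -0.21 ]), 'joint_velocities': array([-0.001, -0.001,  0.001, -0.001, -0.   , -0.001,  0.   ]), 'joint_efforts': array([ 1.0000e-03, -5.6954e+01, -5.8160e+00, -2.8093e+01,  1.1000e-02,
        1.2000e-02, -0.0000e+00]), 'ee_pos': array([0.261, 0.595, 0.255]), 'eef_rot': array([-0.   ,  0.205,  0.979, -0.001]), 'force': array([ 0.299, -0.342, -0.059]), 'moment': array([ 0.028, -0.008,  0.026]), 'gripper_force': np.float64(0.0), 'gripper_width': np.float64(0.085)}
scene [[524.4, 0.0, 323.5], [0.0, 524.4, 242.6], [0.0, 0.0, 1.0]] [[-0.77, 0.449, -0.453, -0.22], [-0.638, -0.549, 0.54, 0.865], [-0.006, 0.705, 0.709, 1.366], [0.0, 0.0, 0.0, 1.0]] ['camera_matrix', 'extrinsics']
side [[590.8, 0.0, 324.2], [0.0, 590.8, 239.3], [0.0, 0.0, 1.0]] [[-0.992, 0.065, -0.106, 0.402], [-0.124, -0.48, 0.868, 1.281], [0.005, 0.875, 0.485, 0.891], [0.0, 0.0, 0.0, 1.0]] ['camera_matrix', 'extrinsics']
```

View pics/scene0.png

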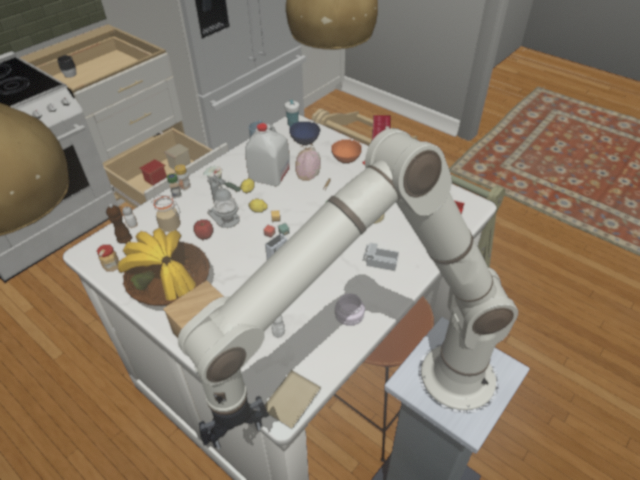

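View pics/side0.png

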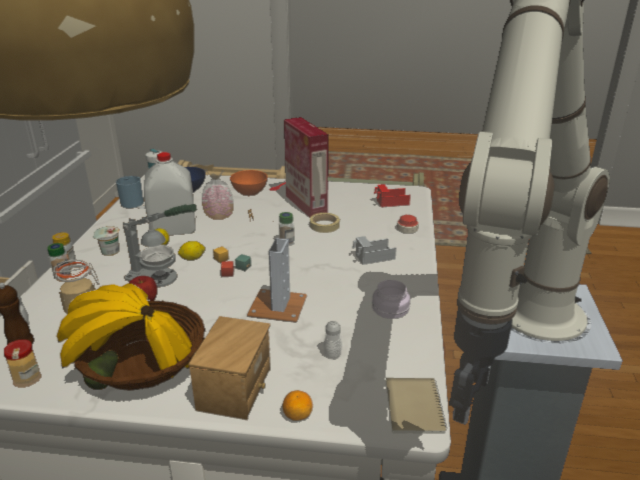

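The side view shows the rack (280,285), grey shelf (375,250), salt (333,338), jar (390,298), tape (323,221), pepper (287,228), clementine (298,404), and the red look-alike (393,196). Next I measure from the depth.

```bash
python3 - <<'E'
from h import *
C={}
for n in("scene","side"):
    z=np.load(n+"0.npz");C[n]=(z["p"],cloud(z["d"],z["K"],z["T"]),z["K"],z["T"])
p,W,K,T=C["side"]
def roi(W,u0,u1,v0,v1,zl,zh):
    a=W[v0:v1,u0:u1].reshape(-1,3);return a[(a[:,2]>zl)&(a[:,2]<zh)]
print("table z",np.nanmedian(W[270:290,420:432,2]),np.nanmedian(C["scene"][1][255:260,330:340,2]))
for nm,b,zl in (("shelf",(350,402,230,268),.012),("salt",(322,345,316,362),.012),("rackup",(264,292,232,312),.02),("foot",(244,310,282,322),.006),("jar",(368,415,275,322),.012),("tape",(305,345,208,235),.01),("pepper",(276,298,208,246),.012),("clem",(280,316,385,422),.012),("red",(370,412,180,210),.01)):
    a=roi(W,*b,zl,.3)
    r=cv2.minAreaRect(a[:,:2].astype(np.float32)*1000)
    print(nm,len(a),"lo",(np.percentile(a,2,0)*1e3).round(),"hi",(np.percentile(a,98,0)*1e3).round(),"rect",np.round(r[0]),np.round(r[1]),round(r[2],1))
# combined top-down height map, both cams
img=np.zeros((500,800,3),np.uint8)
# x 0.2..0.7 rows up, y .5..-.3 ; 1 mm/px
for n in C:
    p,W=C[n][:2]
    m=np.isfinite(W[...,2])&(W[...,2]<.25)&(W[...,2]>.008)
    a=W[m];c=p[m]
    i=np.round((.80-a[:,0])*1000).astype(int);j=np.round((.5-a[:,1])*1000).astype(int)
    k=(i>1)&(i<498)&(j>1)&(j<798)
    hv=cv2.applyColorMap(np.clip(a[:,2]*1000*1.3,0,255).astype(np.uint8).reshape(-1,1),cv2.COLORMAP_JET)[:,0]
    for di in(0,1):
        for dj in(0,1): img[i[k]+di,j[k]+dj]=hv[k] if n=="side" else (hv[k]//2+100)
cv2.imwrite("pics/top.png",img)
cv2.imwrite("pics/crop.png",cv2.resize(C["side"][0][200:350,230:430],(800,600),interpolation=cv2.INTER_CUBIC))
E
```

```text
table z -1.8308340520578614e-05 0.6947141294187122
shelf 709 lo [ 380. -275.   13.] hi [ 497. -180.   63.] rect [ 439. -223.] [119.  80.] 25.5
salt 545 lo [490. 217.  14.] hi [528. 247.  89.] rect [510. 230.] [37. 41.] 64.0
rackup 1392 lo [ 645. -260.   23.] hi [714.  93. 183.] rect [683. -89.] [ 46. 381.] 7.7
foot 1547 lo [610.   3.   7.] hi [732. 118.  95.] rect [672. 145.] [303. 140.] 86.0
jar 1099 lo [340. -16.  15.] hi [426.  74.  65.] rect [382.  30.] [93. 94.] 45.5
tape 450 lo [ 561. -487.   11.] hi [ 674. -356.   32.] rect [ 622. -428.] [ 97. 162.] 34.5
pepper 500 lo [ 646. -286.   18.] hi [729.  35. 183.] rect [ 679. -120.] [ 46. 356.] 10.4
clem 730 lo [531. 402.  15.] hi [585. 448.  51.] rect [558. 422.] [59. 55.] 29.7
red 523 lo [ 337. -655.   11.] hi [ 452. -566.   61.] rect [ 396. -612.] [120.  85.] 17.7
```

View pics/top.png

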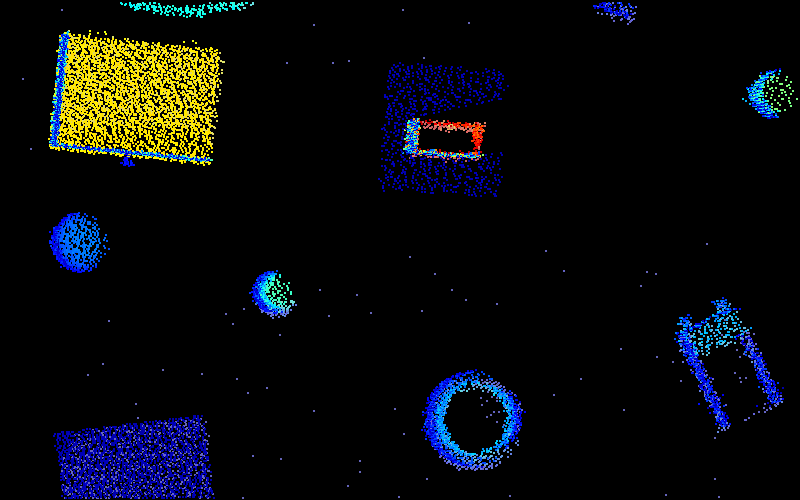

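View pics/crop.png

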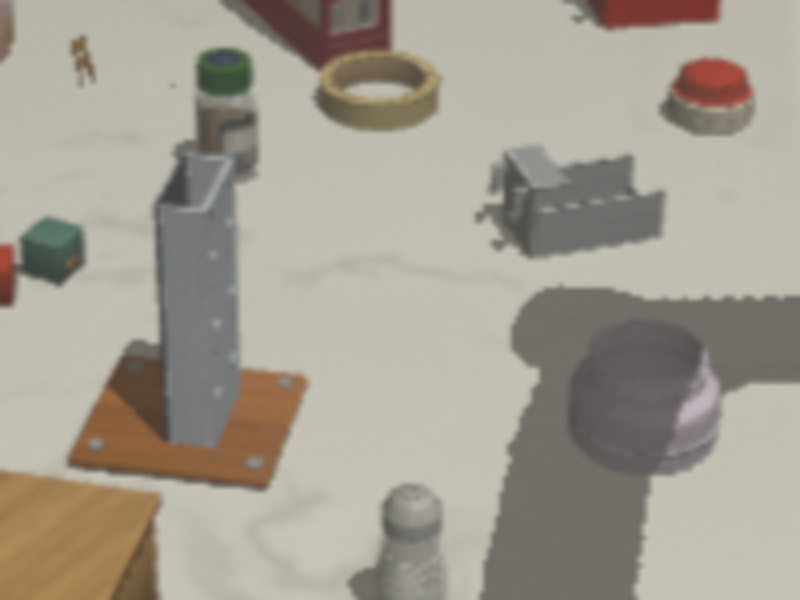

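```bash
python3 -m handwheel '[[[40,-30,0],[0,0,0.1]],[[80,-60,0],[0,0,0.2]],[[110,-100,0],[0,0,0.3]],[[130,-145,0],[0,0,0.4]],[[150,-190,0],[0,0,0.5]],[[160,-240,0],[0,0,0.6]],[[170,-290,0],[0,0,0.7]],[[180,-338,0],[0,0,0.8]]]' 1 40
```

```text
time_s: 0.9
ee_pos: [0.441, 0.2558, 0.2559]
eef_rot: [-0.0, -0.194, 0.981, -0.0]
force: [0.4, -0.1, 0.1]
gripper_width: 0.0855
gripper_force: 0.0
```

```bash
python3 - <<'E'
from h import *
from scipy.optimize import least_squares
z=np.load("side0.npz");W=cloud(z["d"],z["K"],z["T"])
a=W.reshape(-1,3)*1000
def box(a,x0,x1,y0,y1,z0,z1):
    return a[(a[:,0]>x0)&(a[:,0]<x1)&(a[:,1]>y0)&(a[:,1]<y1)&(a[:,2]>z0)&(a[:,2]<z1)]
# rack front face + left face: pts above z 20
r=box(a,630,700,0,105,20,178)
def res(p):
    c,s=np.cos(p[2]),np.sin(p[2]);d=r[:,:2]-p[:2];x=c*d[:,0]+s*d[:,1];y=-s*d[:,0]+c*d[:,1]
    q=np.abs(np.stack([x-16.5,y],1))-np.array([16.5,34]); # box sdf
    o=np.linalg.norm(np.maximum(q,0),axis=1)+np.minimum(q.max(1),0); return o
f=least_squares(res,[647,60,-.08],loss="soft_l1",f_scale=2);print("rack",f.x,np.abs(f.fun).mean(),len(r))
ft=box(a,590,760,-20,140,6,14);b=cv2.minAreaRect(ft[:,:2].astype(np.float32));print("foot",b)
s=box(a,360,520,-290,-170,6,39)
def sr(p):
    c,sn=np.cos(p[2]),np.sin(p[2]);d=s[:,:2]-p[:2];x=c*d[:,0]+sn*d[:,1];y=-sn*d[:,0]+c*d[:,1]
    q=np.abs(np.stack([x+52,y],1))-np.array([52,30]);return np.where(x<2,np.linalg.norm(np.maximum(q,0),axis=1)+np.minimum(q.max(1),0)*.5,0)
f=least_squares(sr,[490,-205,.4],loss="soft_l1",f_scale=2);print("shelf",f.x,np.abs(f.fun).mean(),len(s))
for nm,c,R,zz in(("salt",(508,228),22,(10,60)),):
    q=box(a,470,550,180,270,*zz);g=least_squares(lambda p:np.hypot(q[:,0]-p[0],q[:,1]-p[1])-p[2],[*c,R],loss="soft_l1");print(nm,g.x)
    for h in range(5,95,10):
        q=box(a,470,550,180,270,h,h+10);g=least_squares(lambda p:np.hypot(q[:,0]-p[0],q[:,1]-p[1])-p[2],[*c,R],loss="soft_l1");print(h,g.x.round(1),len(q))
E
```

```text
rack [ 6.46947820e+02  5.64011346e+01 -6.62342294e-02] 1.6425752239170972 1185
foot ((665.5886840820312, 56.25945281982422), (125.64086151123047, 139.70858764648438), 86.01264190673828)
shelf [ 4.80705632e+02 -2.05049686e+02  4.51922816e-01] 1.6559933202777573 581
salt [509.70634144 225.36032929  18.82334625]
5 [509.7 223.8  20.2] 52
15 [509.9 224.9  20.4] 53
25 [509.3 225.4  20.4] 72
35 [509.9 225.5  19. ] 79
45 [510.1 224.6  17.4] 72
55 [510.1 224.4  15.6] 62
65 [510.1 224.4  15.7] 50
75 [509.8 224.5  14.2] 82
85 [509.8 225.3   8.8] 58
```

```bash
python3 -m handwheel '[[[0,-48,0],[0,0,0]],[[0,-96,0],[0,0,0]],[[0,-144,0],[0,0,0]],[[0,-192,0],[0,0,0]],[[0,-240,0],[0,0,0]],[[0,-288,0],[0,0,0]],[[0,-336,0],[0,0,0]],[[0,-384,0],[0,0,0.03]]]' && python3 -m handwheel '[[[-5,-45,0],[0,0,0.05]],[[-10,-90,0],[0,0,0.05]],[[-12,-102,0],[0,0,0.05]],[[-12,-102,0],[0,0,0.05]]]'
python3 - <<'E'
from h import *
s=telemetry.read_state();print(s["ee_pos"],s["eef_rot"])
for n in("wrist","side"):
    p,d,K,T,c=snap(n);np.savez(n+"1.npz",p=p,d=d,K=K,T=T)
    if n=="wrist":cv2.imwrite("pics/wrist1.png",p)
E
```

```text
time_s: 1.7
ee_pos: [0.4405, -0.1277, 0.2563]
eef_rot: [0.0, -0.207, 0.978, -0.0]
force: [1.2, -0.5, 0.8]
gripper_width: 0.0854
gripper_force: 0.0
time_s: 2.1
ee_pos: [0.4281, -0.2299, 0.2559]
eef_rot: [-0.0, -0.229, 0.974, 0.0]
force: [-0.7, 0.7, -0.0]
gripper_width: 0.0853
gripper_force: 0.0
[ 0.4281231  -0.22993047  0.25588773] [-4.52298630e-04 -2.28607018e-01  9.73518675e-01  1.29696649e-04]
```

View pics/wrist1.png

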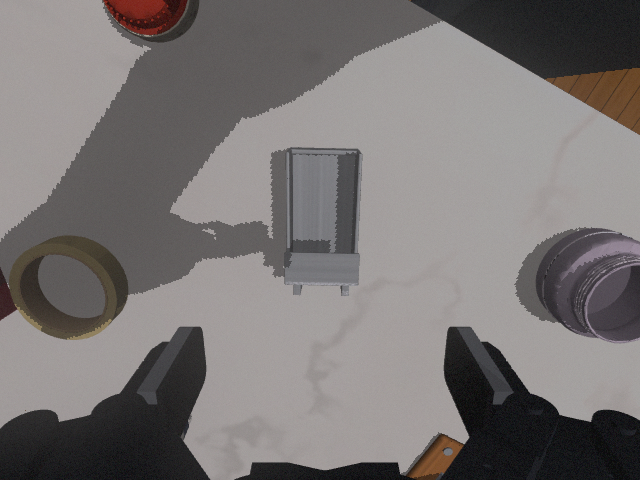

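The wrist view shows the shelf aligned to the image: front lip (287–361, 150), flange (285–359, 253–285), claws at (297,290) and (345,290).

```bash
python3 - <<'E'
from h import *
z=np.load("wrist1.npz");W=cloud(z["d"],z["K"],z["T"])*1000
R=W[140:300,275:370].reshape(-1,3)
fl=R[(R[:,2]>52)&(R[:,2]<68)];wl=R[(R[:,2]>34)&(R[:,2]<46)]
print("table",np.nanmedian(W[320:340,250:300,2]),"fl z",np.median(fl[:,2]),len(fl),"walls z",np.median(wl[:,2]))
for q in(fl,wl,R[R[:,2]>8]):
    b=cv2.minAreaRect(q[:,:2].astype(np.float32));print(np.round(b[0],1),np.round(b[1],1),round(b[2],2))
# line fit of each wall (tops)
n=np.array([np.cos(.44),np.sin(.44)]);t=np.array([-n[1],n[0]])
c=wl[:,:2].mean(0)
x=(wl[:,:2]-c)@n;y=(wl[:,:2]-c)@t
for sg in(-1,1):
    k=(y*sg>20)&(np.abs(x)<30);pf=np.polyfit(x[k],y[k],1);print("wall",sg,pf,k.sum(),"yaw",.44+np.arctan(pf[0]))
# pixel based: known heights
K,T=z["K"],z["T"]
def px(u,v,h):
    d=T[:3,:3]@np.array([(u-K[0,2])/K[0,0],-(v-K[1,2])/K[1,1],-1]);o=T[:3,3]*1000;return (o+d*(h-o[2])/d[2]).round(1)
for u,v,h in((287,150,16),(361,150,16),(285,253,60),(359,253,60),(285,285,60),(359,285,60)):print(u,v,px(u,v,h))
E
```

```text
table -0.1417845250772376 fl z 59.72352345638532 2589 walls z 39.57938541658329
[ 473.1 -209.8] [39.3 60.1] 25.09
[ 438.6 -226. ] [114.  60.] 25.12
[ 440.3 -225.1] [118.1  60.1] 25.05
wall -1 [-5.08019449e-03 -2.82717320e+01] 293 yaw 0.43491984921150445
wall 1 [1.79640908e-04 2.83903395e+01] 296 yaw 0.44017964090578854
287 150 [ 401.1 -277.4   16. ]
361 150 [ 373.6 -222.2   16. ]
285 253 [ 468.7 -243.7   60. ]
359 253 [ 442.5 -191.3   60. ]
285 285 [ 493.7 -232.2   60. ]
359 285 [ 466.9 -178.4   60. ]
```

```bash
python3 -m handwheel '[[[0,-1,-45],[0,0,-0.023]],[[0,-1,-90],[0,0,-0.023]],[[0,-1,-135],[0,0,-0.023]],[[0,-1,-175],[0,0,-0.023]],[[0,-1,-200],[0,0,-0.023]],[[0,-1,-214],[0,0,-0.023]],[[0,-1,-214],[0,0,-0.023]]]' && python3 -m handwheel '[[[0,0,0],[0,0,0]],[[0,0,0],[0,0,0]],[[0,0,0],[0,0,0]],[[0,0,0],[0,0,0]],[[0,0,0],[0,0,0]],[[0,0,0],[0,0,0]],[[0,0,0],[0,0,0]],[[0,0,0],[0,0,0]]]' 0.2 60
```

```text
time_s: 2.9
ee_pos: [0.4286, -0.2264, 0.0409]
eef_rot: [-0.001, -0.221, 0.975, 0.002]
force: [-0.0, -0.0, -0.2]
gripper_width: 0.0854
gripper_force: 0.0
time_s: 3.7
ee_pos: [0.4308, -0.2293, 0.0443]
eef_rot: [0.002, -0.22, 0.976, -0.001]
force: [0.3, 1.5, 6.5]
gripper_width: 0.0585
gripper_force: 65.3
```

```bash
python3 -m handwheel '[[[0,0,20],[0,0,0]],[[0,0,55],[0,0,0]],[[0,0,90],[0,0,0]],[[10,25,118],[0,0,-0.05]],[[25,65,118],[0,0,-0.12]],[[42,105,118],[0,0,-0.2]],[[58,145,118],[0,0,-0.28]],[[74,185,118],[0,0,-0.36]]]' && python3 -m handwheel '[[[14,35,0],[0,0,-0.07]],[[28,70,0],[0,0,-0.13]],[[40,98,0],[0,0,-0.15]],[[44,107,0],[0,0,-0.15]],[[44,107,0],[0,0,-0.15]],[[44,107,0],[0,0,-0.15]]]'
python3 - <<'E'
from h import *
s=telemetry.read_state();print(s["ee_pos"],s["eef_rot"])
for n in("wrist","side","scene"):
    p,d,K,T,c=snap(n);np.savez(n+"2.npz",p=p,d=d,K=K,T=T)
    cv2.imwrite(f"pics/{n}2.png",p)
p=np.vstack([np.hstack([cv2.imread("pics/wrist2.png")[::2,::2],cv2.resize(cv2.imread("pics/scene2.png")[180:360,220:460],(320,240))]),cv2.resize(cv2.imread("pics/side2.png")[150:390,180:500],(640,480))])
cv2.imwrite("pics/c2.png",cv2.resize(p,(533,600)))
E
```

```text
time_s: 4.5
ee_pos: [0.5036, -0.0425, 0.1615]
eef_rot: [0.001, -0.04, 0.999, -0.0]
force: [1.7, -0.2, -3.2]
gripper_width: 0.0584
gripper_force: 65.9
time_s: 5.1
ee_pos: [0.5465, 0.0616, 0.1604]
eef_rot: [-0.0, 0.034, 0.999, -0.001]
force: [0.1, -0.3, -2.4]
gripper_width: 0.0583
gripper_force: 65.9
[0.54654326 0.06160458 0.16041076] [-2.92461729e-04  3.37920558e-02  9.99428679e-01 -5.72720149e-04]
```

View pics/c2.png

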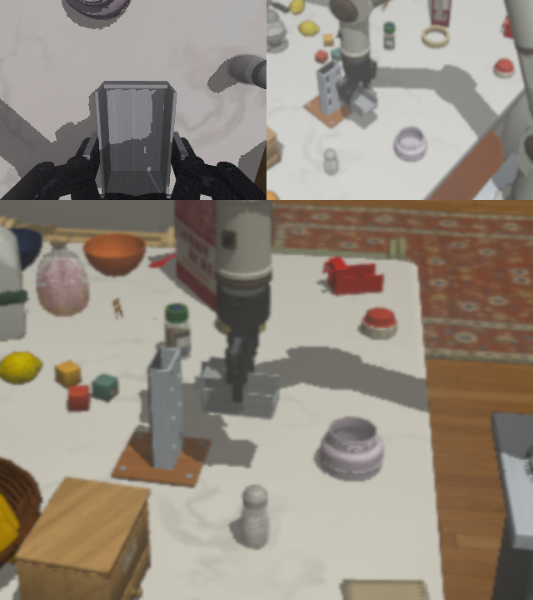

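Shelf is held level in front of the rack (side view: shelf ~(240,388) in the composite, rack ~(165,410)). Next I fit the shelf and rack poses with a box model.

```bash
cat > fit.py <<'E'
from h import *
from scipy.optimize import least_squares
from scipy.spatial.transform import Rotation as Ro
SH=[(-104,0,-30,30,0,4),(-104,0,-30,-27,0,40),(-104,0,27,30,0,40),(-104,-100,-30,30,0,16),(-4,0,-30,30,0,60),(-28,0,-30,30,57,60),(0,14.3,-23,-17,48,55),(0,14.3,17,23,48,55),(5.5,14.3,-23,-17,30,55),(5.5,14.3,17,23,30,55)]
RK=[(0,4,-34,34,0,183),(0,33,30,34,0,183),(0,33,-34,-30,0,183),(-40,80,-65,65,0,10)]
def sdf(q,B):
    o=[]
    for b in B:
        lo=np.array(b[::2]);hi=np.array(b[1::2]);e=np.abs(q-(lo+hi)/2)-(hi-lo)/2
        o.append(np.linalg.norm(np.maximum(e,0),axis=1)+np.minimum(e.max(1),0))
    return np.min(o,0)
def fit(a,p0,B,rad=12,dof=6,fs=1.5):
    p=np.array(p0,float)
    for r in(rad,rad/2,rad/3):
        def loc(p,a):
            R=Ro.from_euler("zyx",p[3:6]);return R.inv().apply(a-p[:3])
        k=np.abs(sdf(loc(p,a),B))<r;b=a[k]
        if dof==3:
            g=lambda x:sdf(loc(np.r_[x[:2],0,x[2],0,0],b),B)
            f=least_squares(g,p[[0,1,3]],loss="soft_l1",f_scale=fs,x_scale=[1,1,.02]);p=np.r_[f.x[:2],0,f.x[2],0,0]
        else:
            f=least_squares(lambda x:sdf(loc(x,b),B),p,loss="soft_l1",f_scale=fs,x_scale=[1,1,1,.02,.02,.02]);p=f.x
    return p,np.abs(f.fun).mean(),k.sum()
def pts(fn):
    z=np.load(fn);a=cloud(z["d"],z["K"],z["T"]).reshape(-1,3)*1000;return a[np.isfinite(a[:,0])]
def near(a,c,r): return a[np.linalg.norm(a[:,:2]-c,axis=1)<r]
E
python3 - <<'E'
from fit import *
for fn in("side0","scene0","side2","scene2"):
    a=near(pts(fn+".npz"),(665,56),100);a=a[a[:,2]>5];
    if fn[-1]=='2':a=a[a[:,0]>600];a=a[(a[:,2]<190)]
    p,e,n=fit(a,[647,56.4,0,-.07,0,0],RK,dof=3);print(fn,p[[0,1,3]].round(3),round(e,2),n)
for fn in("side2","scene2","wrist2"):
    a=near(pts(fn+".npz"),(547,62),90);a=a[(a[:,2]>100)&(a[:,2]<190)]
    p,e,n=fit(a,[604,58,116,-.07,0,0],SH);print(fn,p.round(3),round(e,2),n)
a=np.vstack([near(pts(f+"2.npz"),(547,62),90) for f in("side","scene","wrist")]);a=a[(a[:,2]>100)&(a[:,2]<190)]
p,e,n=fit(a,[604,58,116,-.07,0,0],SH);print("all",p.round(3),round(e,2),n)
E
```

```text
side0 [ 6.4718e+02  5.7838e+01 -6.9000e-02] 1.22 2246
scene0 [ 6.43778e+02  5.62560e+01 -6.30000e-02] 1.03 192
side2 [ 6.47048e+02  5.74990e+01 -6.50000e-02] 1.22 2241
scene2 [ 6.4345e+02  5.6673e+01 -7.6000e-02] 1.33 1067
side2 [ 6.01076e+02  5.77460e+01  1.17009e+02 -6.10000e-02  2.00000e-02
 -3.40000e-02] 1.07 1137
scene2 [ 5.96607e+02  5.59110e+01  1.16170e+02 -7.10000e-02  1.40000e-02
 -2.50000e-02] 1.06 519
wrist2 [ 5.97521e+02  5.90640e+01  1.15669e+02 -7.00000e-02  4.00000e-03
  1.00000e-03] 0.46 48962
all [ 5.97525e+02  5.90370e+01  1.15674e+02 -7.00000e-02  4.00000e-03
  1.00000e-03] 0.49 50590
```

```bash
python3 -m handwheel '[[[0,3,1],[0,0,0]],[[10,2.3,1],[0,0,0]],[[20,1.7,1],[0,0,0]],[[26,1.3,1],[0,0,0]],[[26,1.3,1],[0,0,0]],[[26,1.3,1],[0,0,0]]]'
python3 - <<'E'
from fit import *
s=telemetry.read_state();print(s["ee_pos"],s["eef_rot"])
c=np.array([624,58])
for n in("wrist","side","scene"):
    p,d,K,T,_=snap(n);np.savez(n+"3.npz",p=p,d=d,K=K,T=T);cv2.imwrite(f"pics/{n}3.png",p)
P={}
for n in("side","scene","wrist"):
    a=pts(n+"3.npz");b=near(a,(572,62),90);b=b[(b[:,2]>100)&(b[:,2]<190)&(b[:,0]<640)]
    p,e,k=fit(b,[624,60,117,-.07,0,0],SH);print(n,p.round(3),round(e,2),k)
    if n!="wrist":
        b=near(a,(665,56),100);b=b[(b[:,2]>5)&(b[:,2]<190)&((b[:,0]>642)|(b[:,2]<20))]
        r,e,k=fit(b,[646,57,0,-.068,0,0],RK,dof=3)
        d=p[:2]-r[:2];t=-.068;print(" rack",r[[0,1,3]].round(3),"shelf in rack",(np.cos(t)*d[0]+np.sin(t)*d[1]).round(1),(-np.sin(t)*d[0]+np.cos(t)*d[1]).round(1))
E
```

```text
time_s: 5.85
ee_pos: [0.5731, 0.0644, 0.161]
eef_rot: [-0.0, 0.033, 0.999, -0.0]
force: [-0.2, 0.0, -2.9]
gripper_width: 0.0587
gripper_force: 65.9
[0.57306419 0.0643907  0.16096509] [-3.94414423e-04  3.34535950e-02  9.99440194e-01 -1.96172304e-05]
side [ 6.24357e+02  6.14480e+01  1.18155e+02 -6.80000e-02  1.70000e-02
 -2.60000e-02] 1.08 1116
 rack [ 6.47238e+02  5.79550e+01 -7.40000e-02] shelf in rack -23.1 1.9
scene [ 6.23094e+02  5.92210e+01  1.17293e+02 -8.10000e-02  1.60000e-02
 -1.30000e-02] 1.04 505
 rack [ 6.43808e+02  5.64440e+01 -6.80000e-02] shelf in rack -20.9 1.4
wrist [ 6.24040e+02  6.19650e+01  1.16208e+02 -6.90000e-02  4.00000e-03
  2.00000e-03] 0.46 48948
```

```bash
python3 -m handwheel '[[[0,-1.8,0],[0,0,0]],[[4,-2.1,0],[0,0,0]],[[8,-2.4,0],[0,0,0]],[[12,-2.6,0],[0,0,0]],[[15,-2.8,0],[0,0,0]],[[15,-2.8,0],[0,0,0]]]'
```

```text
time_s: 6.6
ee_pos: [0.5887, 0.0616, 0.1613]
eef_rot: [0.0, 0.033, 0.999, 0.0]
force: [-0.2, -0.1, -2.6]
gripper_width: 0.0585
gripper_force: 65.9
```

```bash
python3 -m handwheel '[[[2,-0.1,0],[0,0,0]],[[4,-0.3,0],[0,0,0]],[[6,-0.4,0],[0,0,0]],[[7,-0.5,0],[0,0,0]],[[7,-0.5,0],[0,0,0]]]'
```

```text
time_s: 7.1
ee_pos: [0.592, 0.0615, 0.1602]
eef_rot: [-0.003, 0.033, 0.999, -0.0]
force: [-7.8, 0.7, -0.2]
gripper_width: 0.0588
gripper_force: 66.2
```

```bash
python3 -m handwheel '[[[-2,0.1,0],[0,0,0]],[[-2,0.1,-4],[0,0,0]],[[-2,0.1,-7],[0,0,0]],[[-2,0.1,-10],[0,0,0]],[[-2,0.1,-12],[0,0,0]],[[-2,0.1,-12],[0,0,0]]]'
```

```text
time_s: 7.7
ee_pos: [0.5918, 0.0615, 0.1489]
eef_rot: [-0.001, 0.033, 0.999, -0.0]
force: [-7.0, -0.1, 0.6]
gripper_width: 0.0587
gripper_force: 66.3
```

```bash
python3 -m handwheel '[[[1,0,-1.5],[0,0,0]],[[1,0,-3],[0,0,0]],[[1,0,-3],[0,0,0]]]'
python3 - <<'E'
from fit import *
s=telemetry.read_state();print(s["ee_pos"],s["eef_rot"])
for n in("wrist","side","scene"):
    p,d,K,T,_=snap(n);np.savez(n+"4.npz",p=p,d=d,K=K,T=T);cv2.imwrite(f"pics/{n}4.png",p)
for n in("side","wrist"):
    a=pts(n+"4.npz");b=near(a,(590,62),90);b=b[(b[:,2]>85)&(b[:,2]<170)&(b[:,0]<645)]
    p,e,k=fit(b,[643,59,104,-.07,0,0],SH);print(n,p.round(3),round(e,2),k)
cv2.imwrite("pics/c4.png",np.hstack([cv2.resize(cv2.imread("pics/side4.png")[190:330,220:380],(400,350),interpolation=cv2.INTER_CUBIC),cv2.resize(cv2.imread("pics/scene4.png")[200:300,270:370],(350,350),interpolation=cv2.INTER_CUBIC)]))
E
```

```text
time_s: 8.0
ee_pos: [0.5918, 0.0617, 0.146]
eef_rot: [-0.002, 0.033, 0.999, -0.0]
force: [-9.6, 0.9, 2.3]
gripper_width: 0.0585
gripper_force: 66.4
[0.59182502 0.06167725 0.14602898] [-2.31434089e-03  3.31600575e-02  9.99447370e-01 -9.89231851e-05]
side [ 6.42912e+02  5.93330e+01  1.02914e+02 -6.20000e-02  1.10000e-02
 -1.30000e-02] 1.05 1025
wrist [ 6.42917e+02  5.92870e+01  1.05602e+02 -6.80000e-02 -3.00000e-03
  2.00000e-03] 0.52 49315
```

View pics/c4.png

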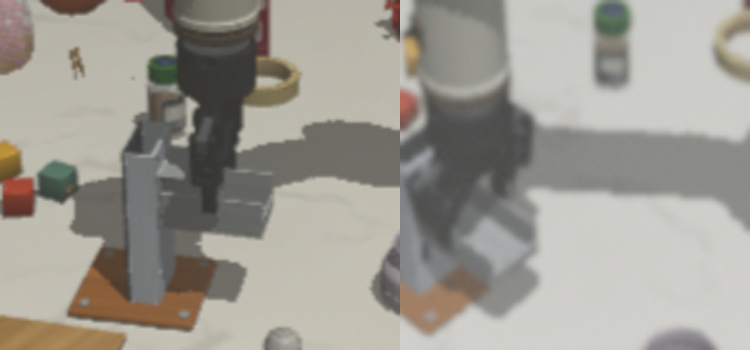

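The shelf is hooked against the rack at about 104 mm, as expected for the catch stop. I'll press down while still gripping it.

```bash
python3 -m handwheel '[[[-2,0,-2],[0,0,0]],[[-2,0,-4],[0,0,0]],[[-2,0,-6],[0,0,0]],[[-2,0,-8],[0,0,0]],[[-2,0,-10],[0,0,0]],[[-2,0,-12],[0,0,0]],[[-2,0,-12],[0,0,0]]]'
```

```text
time_s: 8.85
ee_pos: [0.5911, 0.0612, 0.1367]
eef_rot: [-0.001, 0.033, 0.999, -0.0]
force: [-15.5, -0.5, 19.0]
gripper_width: 0.0587
gripper_force: 69.1
```

```bash
python3 -m handwheel '[[[-1,0,5],[0,0,0]],[[-3,0,9],[0,0,0]],[[-3,0,13],[0,0,0]],[[-3,0,13],[0,0,0]]]'
```

```text
time_s: 9.25
ee_pos: [0.5905, 0.0612, 0.1483]
eef_rot: [0.001, 0.034, 0.999, 0.0]
force: [2.1, -0.0, -1.9]
gripper_width: 0.0582
gripper_force: 67.6
```

```bash
python3 - <<'E'
from fit import *
for n in("wrist","side"):
    p,d,K,T,_=snap(n);np.savez(n+"5.npz",p=p,d=d,K=K,T=T);cv2.imwrite(f"pics/{n}5.png",p)
    a=pts(n+"5.npz");b=near(a,(590,62),90);b=b[(b[:,2]>75)&(b[:,2]<170)&(b[:,0]<645)]
    for z0 in(95,104):
        p,e,k=fit(b,[643,59,z0,-.07,0,0],SH);print(n,p.round(3),round(e,2),k)
E
```

```text
wrist [ 6.42353e+02  5.88670e+01  1.05083e+02 -6.60000e-02 -2.30000e-02
  1.00000e-03] 0.46 48802
wrist [ 6.42353e+02  5.88670e+01  1.05083e+02 -6.60000e-02 -2.30000e-02
  1.00000e-03] 0.46 48802
side [ 6.42516e+02  5.92610e+01  1.06036e+02 -5.30000e-02 -9.00000e-03
 -2.40000e-02] 1.1 1023
side [ 6.42537e+02  5.95000e+01  1.06249e+02 -5.10000e-02 -1.10000e-02
 -1.70000e-02] 1.1 1024
```

```bash
python3 -m handwheel '[[[1,0,-1],[0,0,0]],[[2,0,-2.5],[0,0,0]],[[2,0,-2.5],[0,0,0]]]' && python3 -m handwheel '[[[0,0,0],[0,0,0]],[[0,0,0],[0,0,0]],[[0,0,0],[0,0,0]],[[0,0,0],[0,0,0]],[[0,0,0],[0,0,0]],[[0,0,0],[0,0,0]]]' 1
python3 - <<'E'
from fit import *
for n in("wrist","side"):
    p,d,K,T,_=snap(n);np.savez(n+"6.npz",p=p,d=d,K=K,T=T);cv2.imwrite(f"pics/{n}6.png",p)
    a=pts(n+"6.npz");b=near(a,(590,62),90);b=b[(b[:,2]>75)&(b[:,2]<170)&(b[:,0]<645)]
    p,e,k=fit(b,[643,59,104,-.07,0,0],SH);print(n,p.round(3),round(e,2),k)
E
```

```text
time_s: 9.65
ee_pos: [0.5906, 0.0613, 0.1448]
eef_rot: [-0.001, 0.033, 0.999, -0.0]
force: [-2.6, -0.5, 1.7]
gripper_width: 0.0587
gripper_force: 68.4
time_s: 10.25
ee_pos: [0.5912, 0.0613, 0.1448]
eef_rot: [0.0, 0.033, 0.999, 0.0]
force: [0.7, 0.2, 0.3]
gripper_width: 0.0851
gripper_force: 0.0
wrist [ 6.42953e+02  5.89690e+01  1.05686e+02 -6.40000e-02 -4.30000e-02
 -0.00000e+00] 0.5 48147
side [ 6.43509e+02  5.86370e+01  1.03252e+02 -6.30000e-02 -3.60000e-02
 -2.30000e-02] 1.0 997
```

```bash
python3 -m handwheel '[[[0,0,15],[0,0,0]],[[0,0,40],[0,0,0]],[[0,0,70],[0,0,0]],[[0,0,70],[0,0,0]]]' && python3 -m handwheel '[[[0,0,0],[0,0,0]],[[0,0,0],[0,0,0]],[[0,0,0],[0,0,0]],[[12,-0.3,0],[0,0,0]],[[24,-0.7,0],[0,0,0]],[[33,-1,0],[0,0,0]],[[33,-1,0],[0,0,0]],[[33,-1,0],[0,0,0]]]' -1 30
```

```text
time_s: 10.75
ee_pos: [0.5943, 0.0618, 0.2206]
eef_rot: [0.004, 0.033, 0.999, 0.001]
force: [1.3, -0.7, -0.5]
gripper_width: 0.0853
gripper_force: 0.0
time_s: 11.55
ee_pos: [0.6236, 0.0603, 0.2141]
eef_rot: [-0.001, 0.033, 0.999, -0.0]
force: [-0.5, 0.0, 0.6]
gripper_width: 0.0001
gripper_force: 0.0
```

```bash
python3 -m handwheel '[[[0,0,-10],[0,0,0]],[[0,0,-18],[0,0,0]],[[0,0,-22],[0,0,0]],[[0,0,-25],[0,0,0]],[[0,0,-27],[0,0,0]],[[0,0,-27],[0,0,0]]]'
```

```text
time_s: 12.15
ee_pos: [0.624, 0.0602, 0.1875]
eef_rot: [-0.0, 0.033, 0.999, -0.0]
force: [0.5, 0.6, 0.3]
gripper_width: 0.0002
gripper_force: 0.0
```

```bash
python3 -m handwheel '[[[0,0,-2],[0,0,0]],[[0,0,-4],[0,0,0]],[[0,0,-6],[0,0,0]],[[0,0,-7],[0,0,0]],[[0,0,-7],[0,0,0]]]'
```

```text
time_s: 12.65
ee_pos: [0.6239, 0.0601, 0.1805]
eef_rot: [-0.0, 0.033, 0.999, -0.0]
force: [0.4, -0.5, -0.5]
gripper_width: 0.0004
gripper_force: 0.0
```

```bash
python3 - <<'E'
from fit import *
for n in("wrist","side"):
    p,d,K,T,_=snap(n);np.savez(n+"7.npz",p=p,d=d,K=K,T=T);cv2.imwrite(f"pics/{n}7.png",p)
    a=pts(n+"7.npz");b=near(a,(590,62),90);b=b[(b[:,2]>75)&(b[:,2]<170)&(b[:,0]<645)]
    p,e,k=fit(b,[643,59,104,-.07,0,0],SH);print(n,p.round(3),round(e,2),k)
cv2.imwrite("pics/c7.png",np.hstack([cv2.resize(cv2.imread("pics/wrist7.png"),(400,300)),cv2.resize(cv2.imread("pics/side7.png")[190:310,220:380],(400,300),interpolation=cv2.INTER_CUBIC)]))
E
```

```text
wrist [ 6.43994e+02  5.87300e+01  9.36520e+01 -6.50000e-02  2.40000e-02
  2.00000e-03] 0.74 35069
side [ 6.43029e+02  5.85370e+01  9.69260e+01 -5.30000e-02 -2.00000e-02
 -4.80000e-02] 1.12 1155
```

View pics/c7.png

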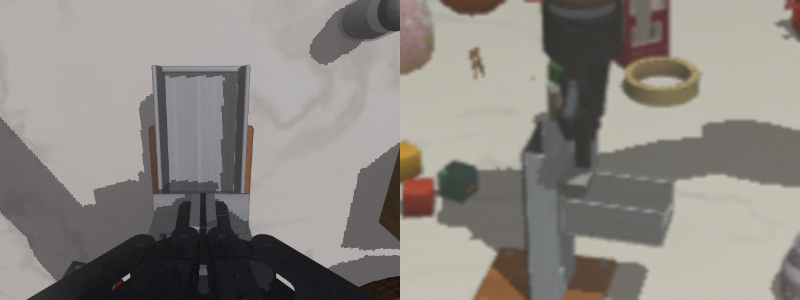

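The fingers are on the flange and the shelf is already down at about 95 mm. I'll press further to make sure it locks.

```bash
python3 -m handwheel '[[[0,0,-2],[0,0,0]],[[0,0,-4],[0,0,0]],[[0,0,-6],[0,0,0]],[[0,0,-8],[0,0,0]],[[0,0,-8],[0,0,0]]]'
```

```text
time_s: 13.25
ee_pos: [0.6245, 0.0604, 0.1787]
eef_rot: [0.001, 0.033, 0.999, -0.0]
force: [-15.7, -2.1, 35.2]
gripper_width: -0.0
gripper_force: 17.8
```

```bash
python3 -m handwheel '[[[0,0,8],[0,0,0]],[[0,0,20],[0,0,0]],[[-15,0,50],[0,0,0]],[[-40,0,70],[0,0,0]],[[-60,0,70],[0,0,0]],[[-60,0,70],[0,0,0]]]'
python3 - <<'E'
from fit import *
for n in("wrist","side"):
    p,d,K,T,_=snap(n);np.savez(n+"8.npz",p=p,d=d,K=K,T=T);cv2.imwrite(f"pics/{n}8.png",p)
    a=pts(n+"8.npz");b=near(a,(590,62),90);b=b[(b[:,2]>75)&(b[:,2]<160)&(b[:,0]<643)]
    p,e,k=fit(b,[643,59,96,-.07,0,0],SH);print(n,p.round(3),round(e,2),k)
    if n=="wrist":print("flange z",np.median(b[b[:,2]>140][:,2]))
cv2.imwrite("pics/c8.png",np.hstack([cv2.resize(cv2.imread("pics/wrist8.png"),(400,300)),cv2.resize(cv2.imread("pics/side8.png")[190:310,220:380],(400,300),interpolation=cv2.INTER_CUBIC)]))
E
```

```text
time_s: 13.85
ee_pos: [0.5625, 0.0605, 0.2436]
eef_rot: [-0.0, 0.033, 0.999, -0.0]
force: [1.3, 0.3, 0.1]
gripper_width: 0.0003
gripper_force: 0.0
wrist [ 6.43932e+02  5.87150e+01  9.84350e+01 -6.40000e-02 -3.20000e-02
 -5.00000e-03] 0.57 12164
flange z 153.71792112677167
side [ 6.4333e+02  5.8737e+01  9.6227e+01 -5.8000e-02 -3.4000e-02 -2.2000e-02] 1.04 1177
```

View pics/c8.png

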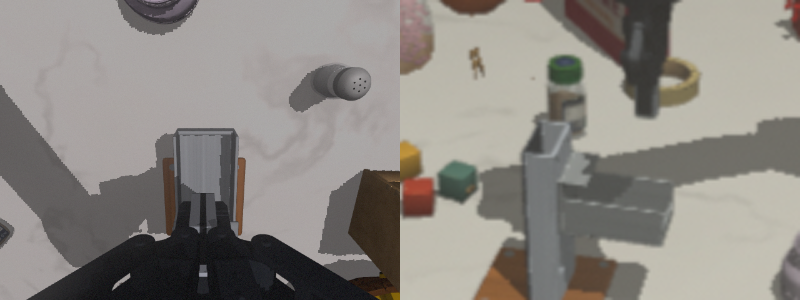

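```bash
python3 -m handwheel '[[[12,1,0],[0,0,0]],[[23,2,0],[0,0,0]],[[23,2,-20],[0,0,0]],[[23,2,-60],[0,0,0]],[[23,2,-90],[0,0,0]],[[23,2,-106],[0,0,0]],[[23,2,-106],[0,0,0]]]' 1 && python3 -m handwheel '[[[0,0,0],[0,0,0]],[[0,0,0],[0,0,0]],[[0,0,0],[0,0,0]],[[0,0,0],[0,0,0]],[[0,0,0],[0,0,0]],[[0,0,0],[0,0,0]],[[0,0,0],[0,0,0]]]' 0.2 40 && python3 -m handwheel '[[[0,0,2],[0,0,0]],[[0,0,4],[0,0,0]],[[0,0,5],[0,0,0]],[[0,0,5],[0,0,0]]]'
```

```text
time_s: 14.65
ee_pos: [0.5862, 0.062, 0.1331]
eef_rot: [-0.003, 0.033, 0.999, -0.0]
force: [0.2, -0.4, -0.4]
gripper_width: 0.0852
gripper_force: 0.0
time_s: 15.35
ee_pos: [0.5885, 0.0622, 0.138]
eef_rot: [0.002, 0.033, 0.999, 0.0]
force: [2.6, -1.2, 4.8]
gripper_width: 0.0593
gripper_force: 46.0
time_s: 15.75
ee_pos: [0.5882, 0.0621, 0.1413]
eef_rot: [0.001, 0.033, 0.999, 0.0]
force: [8.4, 0.2, -5.6]
gripper_width: 0.0591
gripper_force: 44.8
```

```bash
python3 -m handwheel '[[[-1,0,2],[0,0,0]],[[-2,0,4],[0,0,0]],[[-2,0,4],[0,0,0]]]'
```

```text
time_s: 16.05
ee_pos: [0.5876, 0.062, 0.1456]
eef_rot: [0.002, 0.034, 0.999, 0.0]
force: [12.8, 0.2, -7.6]
gripper_width: 0.0592
gripper_force: 45.0
```

```bash
python3 - <<'E'
from fit import *
for n in("wrist","side"):
    p,d,K,T,_=snap(n);np.savez(n+"9.npz",p=p,d=d,K=K,T=T);cv2.imwrite(f"pics/{n}9.png",p)
    a=pts(n+"9.npz");b=near(a,(590,62),90);b=b[(b[:,2]>75)&(b[:,2]<170)&(b[:,0]<643)]
    p,e,k=fit(b,[643,59,98,-.07,0,0],SH);print(n,p.round(3),round(e,2),k)
E
```

```text
wrist [ 6.42825e+02  5.96200e+01  9.71190e+01 -6.50000e-02  9.20000e-02
  1.00000e-02] 0.73 47963
side [ 6.44397e+02  5.90970e+01  9.97920e+01 -6.40000e-02  3.10000e-02
 -2.20000e-02] 1.03 1009
```

Lifting only tilted the front up while the rear stayed down at about 97 mm, so it is locked. I'll lower it, release, and give one confirming press.

```bash
python3 -m handwheel '[[[1,0,-4],[0,0,0]],[[2,0,-9],[0,0,0]],[[2,0,-9],[0,0,0]]]' && python3 -m handwheel '[[[0,0,0],[0,0,0]],[[0,0,0],[0,0,0]],[[0,0,0],[0,0,0]],[[0,0,0],[0,0,0]],[[0,0,0],[0,0,0]],[[0,0,20],[0,0,0]],[[0,0,50],[0,0,0]],[[0,0,80],[0,0,0]]]' 1 && python3 -m handwheel '[[[0,0,0],[0,0,0]],[[0,0,0],[0,0,0]],[[0,0,0],[0,0,0]],[[12,-0.3,0],[0,0,0]],[[24,-0.7,0],[0,0,0]],[[38,-2,0],[0,0,0]],[[38,-2,0],[0,0,0]],[[38,-2,0],[0,0,0]]]' -1 30
```

```text
time_s: 16.45
ee_pos: [0.5877, 0.0622, 0.1378]
eef_rot: [0.0, 0.034, 0.999, -0.0]
force: [0.7, -1.0, 7.2]
gripper_width: 0.0589
gripper_force: 47.3
time_s: 17.25
ee_pos: [0.5865, 0.0622, 0.217]
eef_rot: [-0.001, 0.033, 0.999, -0.0]
force: [0.5, -0.5, 0.4]
gripper_width: 0.0854
gripper_force: 0.0
time_s: 18.05
ee_pos: [0.6241, 0.0602, 0.2153]
eef_rot: [-0.001, 0.033, 0.999, -0.0]
force: [-0.4, -0.7, 1.0]
gripper_width: -0.0001
gripper_force: 0.0
```

```bash
python3 -m handwheel '[[[0,0,-12],[0,0,0]],[[0,0,-24],[0,0,0]],[[0,0,-31],[0,0,0]],[[0,0,-35],[0,0,0]],[[0,0,-38],[0,0,0]],[[0,0,-40],[0,0,0]],[[0,0,-41],[0,0,0]],[[0,0,-41],[0,0,0]]]' && python3 -m handwheel '[[[0,0,10],[0,0,0]],[[0,0,30],[0,0,0]],[[-15,0,60],[0,0,0]],[[-40,10,80],[0,0,0]],[[-75,30,90],[0,0,0]],[[-110,60,90],[0,0,0]],[[-110,90,90],[0,0,0]],[[-110,90,90],[0,0,0]]]' 0.4
python3 - <<'E'
from fit import *
s=telemetry.read_state();print(s["ee_pos"],s["eef_rot"])
for n in("wrist","side"):
    p,d,K,T,_=snap(n);np.savez(n+"10.npz",p=p,d=d,K=K,T=T);cv2.imwrite(f"pics/{n}10.png",p)
    a=pts(n+"10.npz");b=near(a,(590,62),90);b=b[(b[:,2]>75)&(b[:,2]<160)&(b[:,0]<643)]
    p,e,k=fit(b,[643,59,96,-.07,0,0],SH);print(n,p.round(3),round(e,2),k)
    q=near(a,(509,225),35);q=q[q[:,2]>5]
    for h in(10,40,60,70,80):
        w=q[(q[:,2]>h)&(q[:,2]<h+8)]
        if len(w)>15:
            g=least_squares(lambda p:np.hypot(w[:,0]-p[0],w[:,1]-p[1])-p[2],[509,225,18],loss="soft_l1");print(h,g.x.round(1),len(w))
E
```

```text
time_s: 18.85
ee_pos: [0.6243, 0.0603, 0.179]
eef_rot: [-0.0, 0.033, 0.999, -0.0]
force: [-11.0, -2.1, 21.4]
gripper_width: -0.0001
gripper_force: 10.6
time_s: 19.65
ee_pos: [0.5139, 0.1557, 0.2669]
eef_rot: [0.001, 0.03, 1.0, 0.002]
force: [-0.1, 0.0, 0.3]
gripper_width: 0.0596
gripper_force: 0.0
[0.51389024 0.15566267 0.2668539 ] [8.46798993e-04 2.97096880e-02 9.99557006e-01 1.55184599e-03]
wrist [ 6.43695e+02  5.94100e+01  9.80830e+01 -6.30000e-02 -2.80000e-02
 -1.10000e-02] 0.54 8151
10 [509.7 225.6  20.6] 23
40 [509.9 224.7  19.6] 213
60 [509.9 223.9  16.6] 95
70 [509.8 223.4  16.8] 170
80 [509.2 223.   11.7] 1094
side [ 6.4317e+02  5.9482e+01  9.6069e+01 -5.7000e-02 -3.3000e-02 -2.2000e-02] 1.06 1195
10 [509.8 225.1  19.6] 38
40 [509.4 224.1  18.9] 56
60 [509.9 223.1  16. ] 44
70 [510.  222.3  16.8] 46
80 [509.8 224.9  11.2] 88
```

```bash
python3 -m handwheel '[[[-2,35,0],[0,0,0]],[[-4,68.5,0],[0,0,0]],[[-4,68.5,-40],[0,0,0]],[[-4,68.5,-85],[0,0,0]],[[-4,68.5,-130],[0,0,0]],[[-4,68.5,-170],[0,0,0]],[[-4,68.5,-193],[0,0,0]],[[-4,68.5,-200],[0,0,0]]]' && python3 -m handwheel '[[[0,0,0],[0,0,0]],[[0,0,0],[0,0,0]],[[0,0,0],[0,0,0]],[[0,0,0],[0,0,0]],[[0,0,0],[0,0,0]],[[0,0,0],[0,0,0]],[[0,0,0],[0,0,0]]]' -0.8 25
```

```text
time_s: 20.55
ee_pos: [0.5099, 0.2161, 0.0625]
eef_rot: [-0.002, 0.034, 0.999, -0.002]
force: [-0.5, -0.8, 0.2]
gripper_width: 0.0596
gripper_force: 0.0
time_s: 21.25
ee_pos: [0.5117, 0.2189, 0.0666]
eef_rot: [0.001, 0.033, 0.999, 0.0]
force: [-0.5, -1.0, 5.4]
gripper_width: 0.0365
gripper_force: 24.6
```

```bash
python3 -m handwheel '[[[0,0,15],[0,0,0]],[[0,0,40],[0,0,0]],[[0,0,75],[0,0,0]],[[0,0,115],[0,0,0]],[[0,0,150],[0,0,0]],[[0,0,165],[0,0,0]],[[0,0,165],[0,0,0]],[[0,0,165],[0,0,0]]]'
python3 - <<'E'
from fit import *
s=telemetry.read_state();print(s["ee_pos"],s["eef_rot"])
p,d,K,T,_=snap("side");np.savez("side11.npz",p=p,d=d,K=K,T=T);w,_,_,_,_=snap("wrist")
a=pts("side11.npz");q=near(a,(511,220),45)
for h in range(155,230,8):
    b=q[(q[:,2]>h)&(q[:,2]<h+8)]
    if len(b)>15:
        g=least_squares(lambda p:np.hypot(b[:,0]-p[0],b[:,1]-p[1])-p[2],[509,222,18],loss="soft_l1");print(h,g.x.round(1),len(b))
print("low",np.percentile(q[q[:,2]>130][:,2],[0,1,3]))
pt=np.linalg.inv(T)@np.array([.511,.22,.2,1]);u=int(K[0,2]+K[0,0]*pt[0]/-pt[2]);v=int(K[1,2]-K[1,1]*pt[1]/-pt[2]);print(u,v)
cv2.imwrite("pics/c11.png",np.hstack([cv2.resize(w,(400,300)),cv2.resize(p[v-75:v+75,max(u-100,0):u+100],(400,300),interpolation=cv2.INTER_CUBIC)]))
E
```

```text
time_s: 22.05
ee_pos: [0.5107, 0.2185, 0.2308]
eef_rot: [-0.0, 0.033, 0.999, -0.0]
force: [-0.2, -0.4, -1.5]
gripper_width: 0.0366
gripper_force: 24.7
[0.51067871 0.2185379  0.23076143] [-6.61192399e-05  3.33293088e-02  9.99444419e-01 -8.04826135e-05]
163 [508.4 220.6  18.8] 29
171 [507.8 220.3  20. ] 51
179 [508.2 221.2  19.9] 58
187 [508.5 220.   20.7] 60
195 [508.8 220.3  20.2] 77
203 [509.8 224.4  17.8] 46
211 [512.  229.4  17.7] 56
219 [519.8 223.2  25.1] 52
227 [523.9 222.9  28.6] 49
low [164.47183319 176.06485269 191.85972779]
333 280
```

View pics/c11.png

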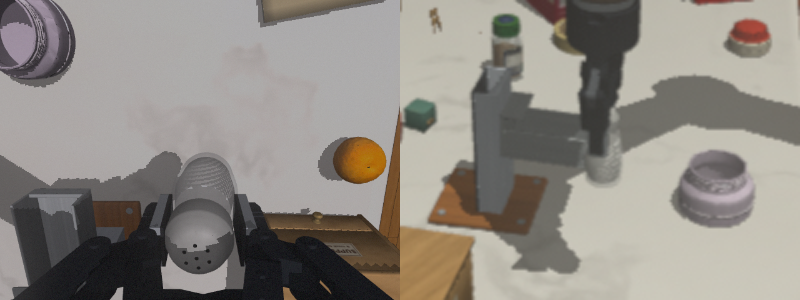

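```bash
python3 -m handwheel '[[[10,-25,5],[0,0,0]],[[25,-60,10],[0,0,0]],[[42,-95,10],[0,0,0]],[[56,-127,10],[0,0,0]],[[66,-148,10],[0,0,0]],[[69,-155.5,10],[0,0,0]],[[69,-155.5,10],[0,0,0]],[[69,-155.5,10],[0,0,0]]]'
python3 - <<'E'
from fit import *
s=telemetry.read_state();print(s["ee_pos"],s["eef_rot"])
for n in("side","wrist"):
    p,d,K,T,_=snap(n);np.savez(n+"12.npz",p=p,d=d,K=K,T=T);cv2.imwrite(f"pics/{n}12.png",p)
    a=pts(n+"12.npz");b=near(a,(590,62),90);b=b[(b[:,2]>75)&(b[:,2]<160)&(b[:,0]<643)]
    f,e,k=fit(b,[643,59,96,-.07,-.03,0],SH);print(n,f.round(3),round(e,2),k)
    q=near(a,(577,64),45)
    for lo,hi in((172,182),(180,200),(190,205)):
        b=q[(q[:,2]>lo)&(q[:,2]<hi)]
        if len(b)>15:
            g=least_squares(lambda p:np.hypot(b[:,0]-p[0],b[:,1]-p[1])-20.8,[577,64],loss="soft_l1");d=g.x-f[:2];t=f[3]
            print(lo,g.x.round(1),len(b),"in shelf",(np.cos(t)*d[0]+np.sin(t)*d[1]).round(1),(-np.sin(t)*d[0]+np.cos(t)*d[1]).round(1))
    if n=="wrist":w=p
    else:
        s_=p[190:310,220:380]
cv2.imwrite("pics/c12.png",np.hstack([cv2.resize(w,(400,300)),cv2.resize(s_,(400,300),interpolation=cv2.INTER_CUBIC)]))
E
```

```text
time_s: 22.95
ee_pos: [0.5792, 0.0652, 0.24]
eef_rot: [-0.001, 0.032, 0.999, 0.0]
force: [1.2, -0.7, -0.7]
gripper_width: 0.0365
gripper_force: 24.7
[0.57916875 0.06515044 0.24000699] [-9.54088085e-04  3.24471365e-02  9.99472873e-01  4.99525382e-04]
side [ 6.43319e+02  5.93980e+01  9.60660e+01 -6.20000e-02 -2.60000e-02
 -1.30000e-02] 1.07 1183
172 [576.3  65.2] 36 in shelf -67.3 1.6
180 [576.8  66.3] 122 in shelf -66.8 2.7
190 [577.   66.2] 98 in shelf -66.6 2.6
wrist [ 6.44297e+02  5.94670e+01  9.43130e+01 -6.30000e-02 -3.10000e-02
 -3.00000e-03] 0.51 8338
172 [577.8  69.2] 161 in shelf -66.9 5.5
180 [576.8  68.5] 867 in shelf -68.0 4.7
190 [576.1  68.1] 932 in shelf -68.6 4.3
```

View pics/c12.png

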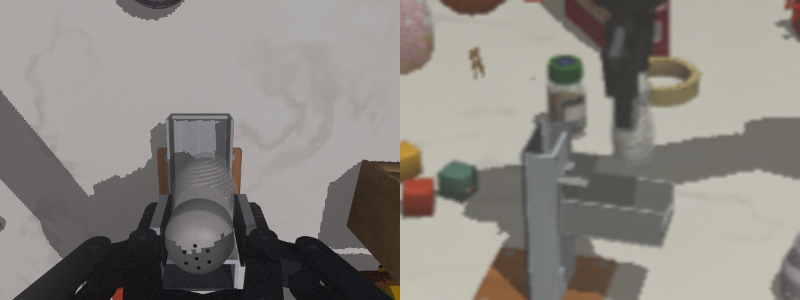

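```bash
python3 -m handwheel '[[[1,-1.5,0],[0,0,0]],[[1,-1.5,-10],[0,0,0]],[[1,-1.5,-22],[0,0,0]],[[1,-1.5,-30],[0,0,0]],[[1,-1.5,-30],[0,0,0]],[[1,-1.5,-30],[0,0,0]],[[1,-1.5,-30],[0,0,0]]]'
python3 - <<'E'
from fit import *
s=telemetry.read_state();print(s["ee_pos"],s["eef_rot"])
for n in("side","wrist"):
    p,d,K,T,_=snap(n);np.savez(n+"13.npz",p=p,d=d,K=K,T=T);cv2.imwrite(f"pics/{n}13.png",p)
    a=pts(n+"13.npz")
    f=[643.8,59.4,95,-.064];q=near(a,(577,64),45)
    for lo,hi in((142,155),(150,170),(160,175)):
        b=q[(q[:,2]>lo)&(q[:,2]<hi)&(q[:,0]<605)]
        if len(b)>15:
            g=least_squares(lambda p:np.hypot(b[:,0]-p[0],b[:,1]-p[1])-20.8,[577,64],loss="soft_l1");d=g.x-f[:2];t=f[3]
            print(n,lo,g.x.round(1),len(b),"in shelf",(np.cos(t)*d[0]+np.sin(t)*d[1]).round(1),(-np.sin(t)*d[0]+np.cos(t)*d[1]).round(1))
E
```

```text
time_s: 23.75
ee_pos: [0.5814, 0.0618, 0.211]
eef_rot: [0.0, 0.033, 0.999, 0.0]
force: [-0.2, 0.0, -1.9]
gripper_width: 0.0366
gripper_force: 24.7
[0.5814047  0.06177012 0.21104451] [2.14287248e-04 3.34064097e-02 9.99441825e-01 6.27943602e-05]
side 142 [580.3  62.7] 45 in shelf -63.6 -0.7
side 150 [579.4  63.1] 119 in shelf -64.5 -0.5
side 160 [578.5  63.3] 86 in shelf -65.4 -0.3
wrist 142 [580.2  65.2] 237 in shelf -63.8 1.7
wrist 150 [579.3  64.7] 850 in shelf -64.7 1.1
wrist 160 [578.6  64.3] 861 in shelf -65.4 0.8
```

```bash
python3 -m handwheel '[[[0,0,-10],[0,0,0]],[[0,0,-20],[0,0,0]],[[0,0,-30],[0,0,0]],[[0,0,-37],[0,0,0]],[[0,0,-41],[0,0,0]],[[0,0,-43],[0,0,0]],[[0,0,-43],[0,0,0]]]'
```

```text
time_s: 24.55
ee_pos: [0.5811, 0.0617, 0.1675]
eef_rot: [-0.0, 0.033, 0.999, -0.0]
force: [-0.5, 0.0, -1.0]
gripper_width: 0.0363
gripper_force: 24.7
```

```bash
python3 -m handwheel '[[[0,0,-1],[0,0,0]],[[0,0,-2],[0,0,0]],[[0,0,-3],[0,0,0]],[[0,0,-3],[0,0,0]]]'
```

```text
time_s: 24.95
ee_pos: [0.5811, 0.0617, 0.1649]
eef_rot: [0.0, 0.033, 0.999, -0.0]
force: [0.2, -0.4, -0.8]
gripper_width: 0.0366
gripper_force: 24.7
```

```bash
python3 -m handwheel '[[[0,0,-1],[0,0,0]],[[0,0,-2],[0,0,0]],[[0,0,-2],[0,0,0]]]'
```

```text
time_s: 25.25
ee_pos: [0.5814, 0.0618, 0.1633]
eef_rot: [0.0, 0.033, 0.999, 0.0]
force: [-0.9, 0.1, 3.1]
gripper_width: 0.0364
gripper_force: 25.0
```

```bash
python3 -m handwheel '[[[0,0,1],[0,0,0]],[[0,0,1],[0,0,0]]]' && python3 -m handwheel '[[[0,0,0],[0,0,0]],[[0,0,0],[0,0,0]],[[0,0,0],[0,0,0]],[[0,0,0],[0,0,0]],[[0,0,0],[0,0,0]],[[0,0,0],[0,0,0]]]' 0.4 && python3 -m handwheel '[[[0,0,10],[0,0,0]],[[0,0,30],[0,0,0]],[[0,0,60],[0,0,0]],[[0,0,95],[0,0,0]],[[-30,0,110],[0,0,0]],[[-70,0,110],[0,0,0]],[[-100,0,110],[0,0,0]],[[-100,0,110],[0,0,0]]]'
python3 - <<'E'
from fit import *
s=telemetry.read_state();print(s["ee_pos"],s["force"])
I=[]
for n in("side","wrist"):
    p,d,K,T,_=snap(n);np.savez(n+"14.npz",p=p,d=d,K=K,T=T);I.append(p)
    a=pts(n+"14.npz");b=near(a,(590,62),90);b=b[(b[:,2]>75)&(b[:,2]<160)&(b[:,0]<643)]
    f,e,k=fit(b,[643,59,96,-.07,-.03,0],SH);print(n,f.round(3),round(e,2),k)
    q=near(a,(579,64),35);print("salt top",np.percentile(q[:,2],99.5))
    if n=="wrist":
        b=near(a,(630,60),36);b=b[(b[:,2]>145)&(b[:,2]<165)&(b[:,0]>616)&(b[:,0]<642)];print("flange",np.median(b[:,2]) if len(b) else None,len(b))
cv2.imwrite("pics/c14.png",np.hstack([cv2.resize(I[1],(400,300)),cv2.resize(I[0][190:310,220:380],(400,300),interpolation=cv2.INTER_CUBIC)]))
E
```

```text
time_s: 25.45
ee_pos: [0.5811, 0.0617, 0.1637]
eef_rot: [-0.0, 0.033, 0.999, 0.0]
force: [-0.3, -0.1, -1.4]
gripper_width: 0.0364
gripper_force: 24.7
time_s: 26.05
ee_pos: [0.5811, 0.0617, 0.1638]
eef_rot: [0.0, 0.033, 0.999, 0.0]
force: [-1.3, -1.0, 0.8]
gripper_width: 0.06
gripper_force: 0.0
time_s: 26.85
ee_pos: [0.4776, 0.0618, 0.2746]
eef_rot: [-0.001, 0.033, 0.999, -0.0]
force: [0.3, -0.7, 0.2]
gripper_width: 0.0597
gripper_force: 0.0
[0.47760533 0.06181531 0.27458028] [ 0.30109566 -0.66852482  0.2044811 ]
side [ 6.43286e+02  5.89170e+01  9.57440e+01 -7.10000e-02 -3.20000e-02
 -2.30000e-02] 1.07 983
salt top 184.4685148247962
wrist [ 6.42775e+02  5.93750e+01  9.40250e+01 -6.70000e-02  1.70000e-02
 -2.00000e-03] 0.69 8087
salt top 185.4237863400514
flange 154.09228486114114 2580
```

View pics/c14.png

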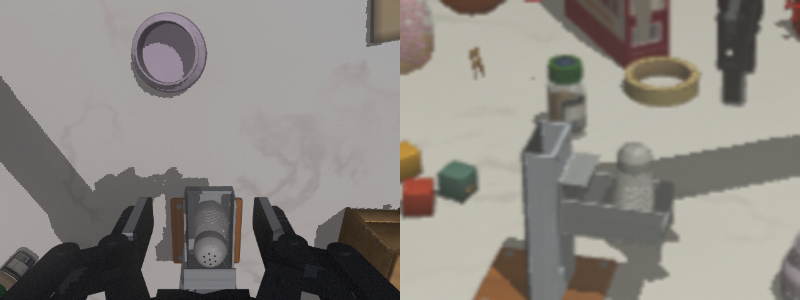

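The salt stands upright in the seated shelf's tray (side crop about (635,175)), and the gripper is clear of everything.

```bash
python3 -c "
from station import workorder;print(workorder.job_done())"
```

```text
the job is handed in; nothing more can be done
None
```

The spice shelf is hooked in the top slots, pressed fully down (a gentle lift test raised only its front, so I take it as locked), the salt shaker stands upright in its tray, no bystander was touched, and I handed the job in at about 27 s; no verdict came back.

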